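Slide the caterpillar's body block home and shut the gate

ROBOT

A 7-joint arm with a two-finger parallel gripper is mounted at the origin on the work surface. World frame = base frame: x ahead of the robot, y to its left, z up, the work surface at z = 0. Lengths are in m, angles in degrees, forces in N, time in s.
With the tool pointing down it reaches from about 0.425 to 0.875 m from the base axis. Payload 4.7 kg.
Tool frame: the origin (TCP) lies on the centre line of the jaws, within the pads' length; the fingertips stand 17 mm ahead of it and the grasp point (between the pads) lies 2 mm behind it; z points along the fingers, y is the line along which they close (so a half turn about z gives the same grasp; the last joint's range is limited). The gripper opens to 87 mm and grips with 3 to 60 N. Pads are 19 mm wide; open, the fingers measure 117 mm over their backs; the gripper's body (75 mm by 190 mm) begins 51 mm behind the grasp point.
Start: joints at [-70.01, 18.392, -4.016, 83.108, 1.295, 78.541, -3.26], TCP at [0.214, 0.614, 0.24] pointing down, gripper open.
Joint ranges: [-163.93, 163.93], [-17.29, 119.83], [-79.2, 71.16], [3.27, 140.29], [-89.18, 269.18], [5.43, 117.66], [-154.24, 154.24]. Speed limits (degrees/s): [147.25, 147.25, 180, 180, 180, 180, 180].

INTERFACE

Orientations are given as [roll, pitch, yaw] about the fixed x, y, z axes, in that order (R = Rz(yaw) Ry(pitch) Rx(roll)).
In Python, from cell import env, read_camera gives the robot as it stands.
- The arm moves only by the shell command python3 -m jog 'ROWS' [FORCE]. ROWS is JSON, a list of rows, each a list of 5 numbers: the opening, from 0 (shut) to 1 (fully open), then the shift along the tool's x, y, z each as a share of 0.02 m, from -1 to 1, then the turn about the tool's z as a share of 45 degrees, from -1 to 1. In form: [[gripper, x, y, z, yaw], ...]. A call has 1 to 12 rows; each row shifts and turns the commanded pose from where the row before left it, along the tool's axes as they then stand; what a row does not reach is not made up. A row lasts 1/12 s, in which the tool goes at most 41.7 mm and 7.16 degrees, less where a joint would pass 70% of its speed; a pose out of reach is approached as far as the arm can. A call with a number of a shift or a turn outside -1 to 1 is refused whole. A call with a gripper value outside its range is refused whole. The fingers move at their own pace and stop on an object; FORCE is the grip in N (left out, the last holds). Time passes only in rows, so rows that do not move let the fingers close. It gives the time, the measured TCP pose, the force, the opening and the grip force at its end, in the units of the state.
- env.get_obs(): the state, without advancing time (a new reading comes with each control period).
- read_camera(name): name is "side" or "top" or "wrist"; returns a dict with "color" (400x640x3 uint8, red, green, blue), "range_z" (400x640 float32, m along the optical axis (not along the pixel's ray), 0 where there is no reading), "mtx" (3x3 intrinsics, pixels), "world_from_camera" (4x4, takes a point from camera to world coordinates); the wrist camera has in their place "T_tool_cam" (4x4, takes a point from camera to tool coordinates, whose origin is the TCP and whose axes are the flange's). Camera axes: x right, y down, z forward; pixel columns grow to the right and rows downward; lengths in m; the calibration is good to about 2 mm. A picture is of the moment at which its call begins: read the wrist's pose just before it.
- env.sign_off(): hands the job in; it is judged then, once.
The state is a dict: "time_s": time; "qpos": joint angles; "joint_velocities": joint speeds; "effort": joint torques, N m; "tool_pos": TCP position; "tool_rot": TCP orientation; "force": force on the tool from outside, world axes, zero at the start; "wrist_torque": the same for the moment, N m; "grip_width": finger opening in m; "grasp_force": force on a finger pad.
Only numpy, scipy, OpenCV 4.12 (cv2) and the standard library are available. Lean on these libraries where they do the work, as an engineer would, in place of code of your own. Each camera call takes 0.05 s, during which the arm holds its last target. There are 200 camera calls.

TASK

On the grooved wooden board, push the little gate fully open by its peg with a fingertip, push the block standing in the groove along it, through the open gate, until it rests snug against the caterpillar's fixed head, then push the gate fully shut behind it. Only push: the block must stay down in its groove and never be lifted or tipped over, and the other toys must be left where they are.

Things in the scene. Friction and masses are not known exactly. Their poses are not given: they have to be found in the camera images.
- board: Grooved board, fixed, 210 x 360 mm, base 10 mm thick. Origin on the table under mid-groove; +x roughly away from the robot, +y roughly to its left. The groove runs along y at x = 0: 48 mm wide, floor 10 mm above the table, walls 12 mm thick with tops at 22 mm. The caterpillar's head closes the +y end, the -y end is open, the gate crosses at y = 65 mm.
- head_face (a point): Foot of the flat face of the caterpillar's fixed head (rounded block 52 mm wide, with a ball and feelers to 97 mm high): the stop for the block, at (0, 140, 10) mm in the board's frame. Axes as the board's.
- gate (a joint): Sliding gate's travel in m along the board's +x: 0 = fully shut across the groove, 0.062 = fully open (end stop), the groove quite clear. It starts shut or up to 14 mm open. Stays where it is left; about 1.5 N moves it.
- gate_knob (a point): Centre of the top of the gate's upright round wooden peg, 86 mm above the table. The peg is 16 mm thick, 40 mm tall, on the middle of the gate panel (60 mm along board x, 12 mm along y, top 46 mm above the table). In the board's frame it is at (0, 65) mm when shut, (62, 65) mm when open.
- segment: The block to push: painted wood with two dark bands, 44 mm wide (x, across the groove), 56 mm long (y, along it), 46 mm high, 0.06 to 0.13 kg; origin at the centre of its underside. It stands loose in the groove on the -y side of the gate, 2 mm play either side, top 56 mm above the table. Touching the head its origin is at (0, 112, 10) mm in the board's frame.
- spare: Bystander: a second block just like it, standing on the table beyond the board, not in the groove. Origin: centre of the underside.
- butterfly: Bystander: flat wooden butterfly, 72 mm across the wings (its y), 16 mm thick, lying on the board beside the groove. Origin: centre of the underside.
- snail: Bystander: wooden snail, 56 mm long (its x), 18 mm wide, 40 mm high, with a disc shell with a spiral, on the board beside the groove. Origin: centre of the underside.
- ladybird: Bystander: domed ladybird with dots, 48 mm across, 25 mm high, on the board beside the groove. Origin: centre of the underside.
- mushroom: Bystander: wooden mushroom, 48 mm across the cap, 46 mm high, on the table beyond the board. Origin: centre of the underside.
- cup: Bystander: small wooden cup, 60 mm across, 55 mm high, on the table beyond the board. Origin: centre of the underside.
There are look-alikes about, which are no part of the job. Leave any purple look-alike of the segment alone.

How it is judged (in metres and radians):
On the way, in this order (a step that is already met when the one before it is completed fails the run):
1. the gate is pushed fully open (value of joint gate above 0.056 m), for 0.2 s.
2. the block is against the head, the gate still open (y of segment in the frame of board between 0.108 and 0.116 m and x of segment in the frame of board between -0.006 and 0.006 m and angle between segment's own z axis and vertical below 0.1 rad and value of joint gate above 0.045 m), for 0.2 s.
3. the gate is pushed shut behind the block (value of joint gate below 0.004 m), for 0.2 s.
At the end, for the whole second after the job is handed in: The block stands upright in the groove within 4 mm of touching the head, at rest; the gate is shut to within 4 mm; the other toys stand within 15 mm of where they were (y of segment in the frame of board between 0.108 and 0.116 m and x of segment in the frame of board between -0.006 and 0.006 m and angle between segment's own z axis and vertical below 0.1 rad and value of joint gate below 0.004 m and linear speed of segment below 0.01 m/s and distance of each of spare, butterfly, snail, ladybird, mushroom, cup from where it was at the start of the episode below 0.015 m).
It fails at once if the block is lifted more than 12 mm off the groove floor (height (world z) of segment above 0.022 m).
It fails at once if the block is tipped by more than about 20 degrees (angle between segment's own z axis and vertical above 0.35 rad).
It fails at once if another toy is moved by more than 15 mm or tipped (distance of any of spare, butterfly, snail, ladybird, mushroom, cup from where it was at the start of the episode above 0.015 m or angle between any of spare, butterfly, snail, ladybird, mushroom, cup's own z axis and vertical above 0.3 rad).
It also fails if it takes over 58 s, if anything falls off the work surface, if the arm or the gripper's body presses on something with over 40 N, if the wrist force passes 120 N, or if a joint passes its speed limit or range.

## Working session

There is one attempt and no reset: what is moved stays moved. The work goes in short steps, Python scripts to look and compute and a shell command to move; the robot and the scene stay as the last step left them, time stands still between calls to the robot, and variables do not carry over. Pictures are saved under pics/ and viewed, at most 10 in all, crops included, and the job is handed in when it is done.

```bash
mkdir -p pics
python3 - <<'E'
from cell import env, read_camera
import cv2,numpy as np
o=env.get_obs();print(o['time_s'],o['tool_pos'],o['tool_rot'],o['grip_width'])
for n in('top','side'):
    c=read_camera(n);cv2.imwrite(f'pics/{n}0.png',c['color'][:,:,::-1]);np.savez(f'{n}0.npz',**c)
    print(n,c['mtx'].round(1).tolist(),c['world_from_camera'].round(3).tolist())
E
```

```text
0.0 [0.21342375 0.61338485 0.23843745] [-1.79886548e+02  6.28357990e-03  1.60822888e+02] 0.08691168401243768
top [[443.3, 0.0, 317.9], [0.0, 443.3, 212.9], [0.0, 0.0, 1.0]] [[-0.018, -0.98, 0.196, 0.452], [-1.0, 0.017, -0.005, 0.058], [0.002, -0.196, -0.981, 0.96], [0.0, 0.0, 0.0, 1.0]]
side [[515.9, 0.0, 320.1], [0.0, 515.9, 198.9], [0.0, 0.0, 1.0]] [[0.992, -0.101, 0.082, 0.531], [-0.13, -0.788, 0.602, -0.502], [0.003, -0.607, -0.795, 0.808], [0.0, 0.0, 0.0, 1.0]]
```

View pics/top0.png

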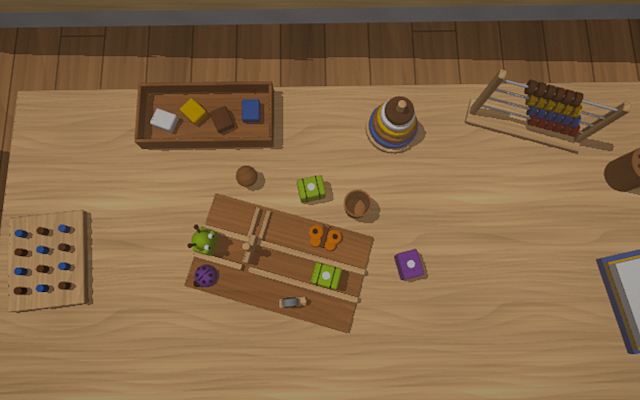

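View pics/side0.png

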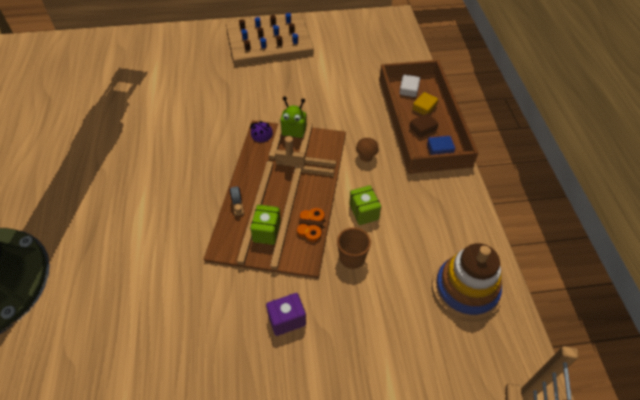

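The top view shows the candidates. The green block at (326,276) stands in the groove on the open side of the gate, so it is the segment. The green block at (311,189) stands on the table beyond the board, so it is the spare. The purple one at (410,265) is the look-alike. The head is at (203,240) and the gate peg at about (246,247). I'll measure and confirm in a crop.

```bash
cat > h.py <<'E'
import numpy as np,cv2
def rays(c,uv):
    T=c['world_from_camera'];K=c['mtx'];uv=np.atleast_2d(uv).astype(float)
    d=np.c_[(uv-[K[0,2],K[1,2]])/[K[0,0],K[1,1]],np.ones(len(uv))]@T[:3,:3].T
    return T[:3,3],d
def onplane(c,uv,z):
    o,d=rays(c,uv);return (o+d*((z-o[2])/d[:,2])[:,None])
def pts(c):
    v,u=np.indices(c['range_z'].shape);o,d=rays(c,np.c_[u.ravel(),v.ravel()])
    return (o+d*c['range_z'].reshape(-1,1)).reshape(400,640,3)
def proj(c,P):
    T=np.linalg.inv(c['world_from_camera']);q=np.atleast_2d(P)@T[:3,:3].T+T[:3,3];q=q@c['mtx'].T;return q[:,:2]/q[:,2:]
E
python3 - <<'E'
from h import *
c=dict(np.load('top0.npz'));im=c['color'];hsv=cv2.cvtColor(im,cv2.COLOR_RGB2HSV)
for p in [(280,225),(220,290),(150,200),(246,247),(326,282),(260,200),(350,320)]:print(p,hsv[p[1],p[0]])
P=pts(c)
for p in [(280,225),(220,290),(150,200),(450,200),(326,270),(247,246)]:print(p,P[p[1],p[0]].round(4))
crop=cv2.resize(im[180:340,170:390,::-1],None,fx=3.6,fy=3.6,interpolation=cv2.INTER_CUBIC);cv2.imwrite('pics/crop0.png',crop)
E
```

```text
(280, 225) [ 14 160 123]
(220, 290) [ 13 159 112]
(150, 200) [ 18 110 170]
(246, 247) [ 16 112 168]
(326, 282) [ 36 209 144]
(260, 200) [ 18 105 170]
(350, 320) [ 14 161 127]
(280, 225) [0.6169 0.1357 0.0097]
(220, 290) [0.4798 0.2619 0.0126]
(150, 200) [0.6795 0.4243 0.0016]
(450, 200) [ 0.6689 -0.2418 -0.0021]
(326, 270) [0.5148 0.0387 0.0554]
(247, 246) [0.5627 0.195  0.085 ]
```

View pics/crop0.png

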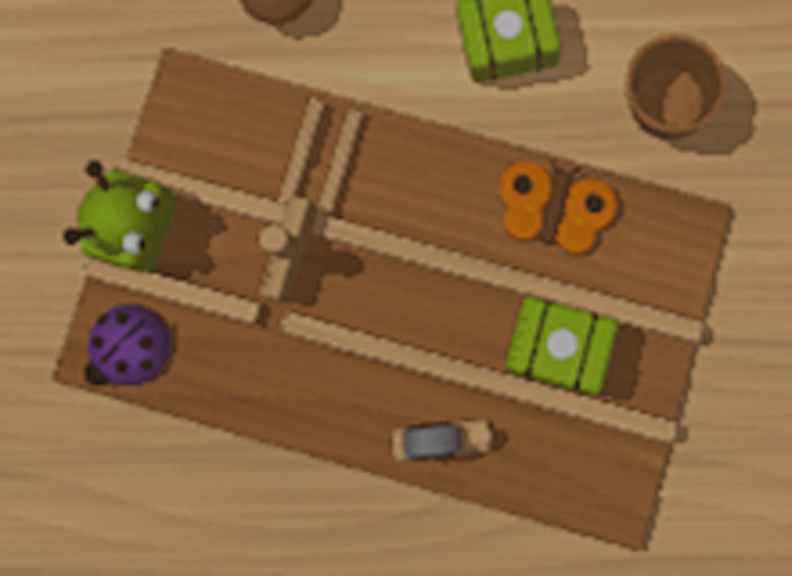

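The crop shows the green two-banded block standing in the groove at (326,276), which confirms it as the segment. The gate is partly open with its peg at (246,246), and the snail lies beside the groove at (292,302). Next is the board frame.

Run:
```python
from h import *
c=dict(np.load('top0.npz'));s=dict(np.load('side0.npz'))
def comps(c,m):
    n,l,st,ce=cv2.connectedComponentsWithStats(m.astype('uint8'));return l,st
def board(c,box):
    hsv=cv2.cvtColor(c['color'],cv2.COLOR_RGB2HSV);m=np.zeros((400,640),'uint8');x0,y0,x1,y1=box
    k=(hsv[...,1]>138)&(hsv[...,0]<17);m[y0:y1,x0:x1]=k[y0:y1,x0:x1]
    m=cv2.morphologyEx(m,cv2.MORPH_OPEN,np.ones((3,3)));
    l,st=comps(c,m);keep=np.isin(l,[i for i in range(1,len(st)) if st[i,4]>400])
    v,u=np.nonzero(keep);W=onplane(c,np.c_[u,v],.01)[:,:2]*1000
    r=cv2.minAreaRect(W.astype('float32'));return r
for c_,b in((c,(180,192,380,335)),(s,(200,115,350,280))):
    r=board(c_,b);print(r);
    bx=cv2.boxPoints(r)
    e=max([bx[1]-bx[0],bx[2]-bx[1]],key=np.linalg.norm);a=np.degrees(np.arctan2(e[1],e[0]))
    print('long axis deg',a%180)
# tops by depth
for n,c_ in(('top',c),('side',s)):
    P=pts(c_);hsv=cv2.cvtColor(c_['color'],cv2.COLOR_RGB2HSV)
    g=(hsv[...,0]>28)&(hsv[...,0]<45)&(hsv[...,1]>140)
    l,st=comps(c_,cv2.morphologyEx(g.astype('uint8'),cv2.MORPH_CLOSE,np.ones((5,5))))
    for i in range(1,len(st)):
        if st[i,4]>80:
            q=P[(l==i)];q=q[q[:,2]>q[:,2].max()-.012];print(n,'green',st[i],q.max(0).round(3), q.mean(0).round(4))
            r=cv2.minAreaRect((q[:,:2]*1000).astype('float32'));print(r)
    k=(np.abs(P[...,2]-.085)<.008)&(P[...,0]>.4)&(P[...,0]<.7)&(P[...,1]<.23)&(P[...,1]>.1)
    print(n,'peg',P[k].mean(0),k.sum())
    k=(np.abs(P[...,2]-.046)<.006)&(P[...,0]>.45)&(P[...,0]<.65)&(P[...,1]<.23)&(P[...,1]>.12)
    print(n,'panel',P[k].mean(0),k.sum(),cv2.minAreaRect((P[k][:,:2]*1000).astype('float32')))
```

```text
((583.2874755859375, 123.59434509277344), (359.550048828125, 300.65032958984375), 73.24608612060547)
long axis deg 73.24608
((517.4417724609375, 143.66378784179688), (410.16229248046875, 330.8771057128906), 82.75389862060547)
long axis deg 82.75389
top green [297 175  29  28 528] [0.452 0.058 0.96 ] [0.4522 0.0577 0.9597]
((452.2137451171875, 57.66259002685547), (0.0, 0.0), 0.0)
top green [192 227  27  28 502] [0.452 0.058 0.96 ] [0.4522 0.0577 0.9597]
((452.2137451171875, 57.66259002685547), (0.0, 0.0), 0.0)
top green [311 262  31  28 538] [0.452 0.058 0.96 ] [0.4522 0.0577 0.9597]
((452.2137451171875, 57.66259002685547), (0.0, 0.0), 0.0)
top peg [0.56369966 0.19782177 0.08574897] 52
top panel [0.5440274  0.18493966 0.04607717] 164 ((513.548583984375, 173.3585968017578), (159.96295166015625, 46.669654846191406), 26.662656784057617)
side green [281 105  25  33 644] [ 0.531 -0.502  0.808] [ 0.5313 -0.5025  0.808 ]
((531.334228515625, -502.49822998046875), (0.0, 0.0), 0.0)
side green [350 186  31  38 804] [ 0.531 -0.502  0.808] [ 0.5313 -0.5025  0.808 ]
((531.334228515625, -502.49822998046875), (0.0, 0.0), 0.0)
side green [251 205  29  39 867] [ 0.531 -0.502  0.808] [ 0.5313 -0.5025  0.808 ]
((531.334228515625, -502.49822998046875), (0.0, 0.0), 0.0)
side green [  0 244  25  49 598] [ 0.531 -0.502  0.808] [ 0.5313 -0.5025  0.808 ]
((531.334228515625, -502.49822998046875), (0.0, 0.0), 0.0)
side peg [0.56396711 0.1946791  0.08540623] 61
side panel [0.55858925 0.19057747 0.0460044 ] 179 ((513.988525390625, 172.27769470214844), (159.3688507080078, 48.10736083984375), 25.05950927734375)
```

```bash
cat >> h.py <<'E'
def frame(c):
    uv=np.array([(165,50),(733,207),(645,549),(53,378)])/3.6+[170,180]-.35
    C=onplane(c,uv,.01)[:,:2]
    # board coords TL(+x,+y) TR(+x,-y) BR(-x,-y) BL(-x,+y)
    B=np.array([(.105,.18),(.105,-.18),(-.105,-.18),(-.105,.18)])
    H=B-B.mean(0);G=C-C.mean(0);a=np.arctan2((H[:,0]*G[:,1]-H[:,1]*G[:,0]).sum(),(H*G).sum())
    R=np.array([[np.cos(a),-np.sin(a)],[np.sin(a),np.cos(a)]]);return C,C.mean(0),a,R
E
python3 - <<'E'
from h import *
c=dict(np.load('top0.npz'));s=dict(np.load('side0.npz'))
C,t,a,R=frame(c);print('corners',C.round(3).tolist(),t,np.degrees(a));
print('sides',np.linalg.norm(np.roll(C,-1,0)-C,axis=1))
tb=lambda p:((np.asarray(p)[...,:2]-t)@R*1000).round(1)
for n,c_ in(('top',c),('side',s)):
    P=pts(c_);P[c_['range_z']==0]=-9
    b=(P[...,:2]-t)@R
    def rep(nm,k):
        q=b[k]*1000;print(n,nm,k.sum(),q.mean(0).round(1),np.percentile(q,[3,97],0).round(1).tolist(),P[k].mean(0).round(4))
    z=P[...,2];inn=(abs(b[...,0])<.1)&(abs(b[...,1])<.18)
    rep('seg',inn&(abs(z-.056)<.004)&(abs(b[...,0])<.035)&(b[...,1]<.03))
    rep('peg',inn&(abs(z-.086)<.006)&(b[...,1]<.09))
    rep('panel',inn&(abs(z-.046)<.004)&(b[...,1]<.09)&(b[...,1]>.045))
    rep('wallL',inn&(abs(z-.022)<.004)&(b[...,1]<.03)&(b[...,0]>0.015)&(b[...,0]<.05))
    rep('wallR',inn&(abs(z-.022)<.004)&(b[...,1]<.03)&(b[...,0]<-0.015)&(b[...,0]>-.05)&(b[...,1]>-.13))
    rep('head',inn&(z>.03)&(z<.06)&(b[...,1]>.12))
    rep('snail',inn&(z>.025)&(b[...,0]<-.04)&(b[...,1]<.1))
    rep('lady',inn&(z>.025)&(b[...,0]<-.04)&(b[...,1]>.1))
    rep('bfly',inn&(z>.02)&(b[...,0]>.04)&(b[...,1]<.04))
    rep('rails',inn&(z>.017)&(b[...,0]>.04)&(b[...,1]>.04))
E
```

```text
corners [[0.69, 0.278], [0.587, -0.066], [0.389, -0.007], [0.492, 0.338]] [0.53941414 0.13578415] -16.711065563082716
sides [0.35869027 0.20635978 0.35998377 0.20629875]
top seg 576 [  -5.6 -101.3] [[-25.7, -127.1], [14.8, -75.3]] [0.505  0.0404 0.0562]
top peg 52 [ 5.4 66.4] [[-1.3, 60.1], [12.0, 73.0]] [0.5637 0.1978 0.0857]
top panel 128 [ 5.  66.5] [[-23.1, 61.1], [33.6, 72.7]] [0.5633 0.198  0.0463]
top wallL 550 [ 25.  -74.6] [[19.3, -171.6], [30.6, 23.9]] [0.5419 0.0571 0.0223]
top wallR 442 [-34.9 -50.4] [[-40.6, -125.1], [-29.2, 24.8]] [0.4915 0.0976 0.0223]
top head 360 [-44.1 145.9] [[-84.3, 128.5], [19.5, 170.9]] [0.5391 0.2882 0.0406]
top snail 180 [-74.3 -48.5] [[-86.9, -72.8], [-62.6, -30.0]] [0.4543 0.1107 0.0436]
top lady 335 [-73.3 142.6] [[-93.9, 125.3], [-54.3, 159.8]] [0.5102 0.2935 0.0313]
top bfly 532 [ 73.7 -76.3] [[52.8, -106.4], [93.3, -45.1]] [0.5881 0.0415 0.0233]
top rails 215 [68.7 66.7] [[42.0, 51.3], [95.1, 82.6]] [0.6244 0.1799 0.0223]
side seg 634 [  -3.8 -104.7] [[-24.6, -129.8], [16.3, -77.7]] [0.5056 0.0366 0.0566]
side peg 57 [ 6.5 63.7] [[-0.5, 57.9], [13.1, 72.2]] [0.5639 0.1949 0.0859]
side panel 150 [ 6.3 64. ] [[-21.3, 58.8], [34.8, 71.3]] [0.5639 0.1952 0.0461]
side wallL 644 [ 25.8 -83.3] [[17.7, -175.7], [31.7, 21.2]] [0.5401 0.0486 0.0228]
side wallR 346 [-34.3 -43.8] [[-39.9, -127.4], [-27.9, 26.4]] [0.494  0.1037 0.0228]
side head 460 [-24.7 143. ] [[-81.8, 126.9], [21.7, 164.5]] [0.5568 0.2798 0.0423]
side snail 214 [-71.6 -56.4] [[-83.9, -75.9], [-61.6, -37.9]] [0.4546 0.1024 0.0417]
side lady 249 [-70.5 137.8] [[-92.4, 122.0], [-52.2, 156.1]] [0.5115 0.2881 0.0317]
side bfly 656 [ 74.9 -78.8] [[53.5, -108.7], [94.8, -47.0]] [0.5885 0.0388 0.0236]
side rails 269 [69.1 64.7] [[41.5, 48.9], [96.4, 81.7]] [0.6242 0.1779 0.0219]
```

```bash
cat >> h.py <<'E'
def walls(c,t,R):
    P=pts(c);P[c['range_z']==0]=-9;b=(P[...,:2]-t)@R;z=P[...,2];out=[]
    for x0,x1,y0 in((.01,.045,-.172),(-.05,-.015,-.172)):
        k=(abs(z-.0225)<.005)&(b[...,1]>y0)&(b[...,1]<.03)&(b[...,0]>x0)&(b[...,0]<x1)
        q=b[k]
        ys=np.arange(-.165,.03,.006);m=[(y,np.median(q[abs(q[:,1]-y)<.003,0])) for y in ys if (abs(q[:,1]-y)<.003).sum()>5]
        m=np.array(m);p=np.polyfit(*m.T,1);r=m[:,1]-np.polyval(p,m[:,0]);m=m[abs(r)<.0025];p=np.polyfit(*m.T,1);out.append((np.degrees(p[0]),p[1]*1000,np.std(m[:,1]-np.polyval(p,m[:,0]))*1000))
    return out
E
python3 - <<'E'
from h import *
c=dict(np.load('top0.npz'));s=dict(np.load('side0.npz'))
C,t,a,R=frame(c)
print('top',np.round(walls(c,t,R),2).tolist());print('side',np.round(walls(s,t,R),2).tolist())
E
```

```text
top [[0.06, 25.03, 0.35], [0.03, -34.85, 0.36]]
side [[0.16, 26.14, 0.84], [0.24, -33.83, 1.17]]
```

```bash
cat > tb.py <<'E'
import numpy as np
from cell import env
a=np.radians(-16.78);t0=np.radians(-16.711)
O=np.array([.53941,.13578])+.0046*-np.array([np.cos(t0),np.sin(t0)])
R=np.array([[np.cos(a),-np.sin(a)],[np.sin(a),np.cos(a)]])
def show(*targets):
    o=env.get_obs();p=np.array(o['tool_pos']);y=o['tool_rot'][2];b=R.T@(p[:2]-O)*1000
    print('t',round(o['time_s'],2),'board mm',b.round(1),'tip z',round(p[2]*1000-17,1),'yaw',round(y,2),'F board',(R.T@np.array(o['force'][:2])).round(2),round(o['force'][2],2),'w',round(o['grip_width'],4),'fg',round(o['grasp_force'],1))
    yr=np.radians(y);tx=np.array([np.cos(yr),np.sin(yr)]);ty=np.array([np.sin(yr),-np.cos(yr)])
    for T in targets:
        d=R@(np.array(T[:2])/1000)+O-p[:2];print(T,'tool shift /20mm: x',(d@tx/.02).round(2),'y',(d@ty/.02).round(2),'z',round((p[2]*1000-17-T[2])/20,2))
if __name__=='__main__':
    import sys,json;show(*json.loads(sys.argv[1]) if len(sys.argv)>1 else ())
E
python3 tb.py '[[-40,65,150],[-40,65,62]]'
```

```text
t 0.1 board mm [-445.4  363.2] tip z 221.6 yaw 160.82 F board [-0.34  0.51] 0.13 w 0.0873 fg 0.0
[-40, 65, 150] tool shift /20mm: x -20.88 y -14.05 z 3.58
[-40, 65, 62] tool shift /20mm: x -20.88 y -14.05 z 7.98
```

```bash
python3 -m jog '[[0,-0.87,-0.58,0,0],[0,-0.87,-0.58,0,0],[0,-0.87,-0.58,0,0],[0,-0.87,-0.58,0,0],[0,-0.87,-0.58,0,0],[0,-0.87,-0.58,0,0],[0,-0.87,-0.58,0,0],[0,-0.87,-0.58,0,0],[0,-0.87,-0.58,0,0],[0,-0.87,-0.58,0,0],[0,-0.87,-0.58,0,0],[0,-0.87,-0.58,0,0]]' 20 | tail -3
python3 -m jog '[[0,-0.87,-0.58,0,0],[0,-0.87,-0.58,0,0],[0,-0.87,-0.58,0,0],[0,-0.87,-0.58,0,0],[0,-0.87,-0.58,0,0],[0,-0.87,-0.58,0,0],[0,-0.87,-0.58,0,0],[0,-0.87,-0.58,0,0],[0,-0.87,-0.58,0,0],[0,-0.87,-0.58,0,0],[0,-0.87,-0.58,0,0],[0,-0.87,-0.58,0,0]]' | tail -3
python3 -m jog '[[0,0,0,0,0.15],[0,0,0,0,0.15],[0,0,0,0,0.15],[0,0,0,0,0.15],[0,0,0,0,0.15],[0,0,0,0,0.15],[0,0,0,0,0.15],[0,0,0,0,0.15],[0,0,0,0,0.15],[0,0,0,0,0.15],[0,0,0,0,0.15],[0,0,0,0,0.15]]' | tail -3
python3 tb.py '[[-40,65,150],[-40,65,62]]'
```

```text
force: [0.4, 0.1, 0.2]
grip_width: 0.0151
grasp_force: 0.0
force: [0.4, 0.1, 0.7]
grip_width: 0.0001
grasp_force: 0.0
force: [0.8, 0.0, -1.1]
grip_width: 0.0004
grasp_force: 0.0
t 3.1 board mm [-40.1  67.9] tip z 222.1 yaw 79.49 F board [0.71 0.26] -1.1 w 0.0004 fg 0.0
[-40, 65, 150] tool shift /20mm: x -0.14 y -0.01 z 3.6
[-40, 65, 62] tool shift /20mm: x -0.14 y -0.01 z 8.0
```

```bash
python3 -m jog '[[0,0,0,0,0.14],[0,-0.14,0,0.9,0],[0,0,0,0.9,0],[0,0,0,0.9,0],[0,0,0,0.9,0],[0,0,0,0.9,0],[0,0,0,0.9,0],[0,0,0,0.9,0],[0,0,0,0.9,0],[0,0,0,0.8,0],[0,0,0,0,0]]' | tail -3
python3 tb.py '[[40,65,62]]'
python3 - <<'E'
from cell import read_camera
import cv2
c=read_camera('side');cv2.imwrite('pics/s1.png',cv2.resize(c['color'][90:260,190:410,::-1],None,fx=3,fy=3))
E
```

```text
force: [-1.3, 0.2, 0.1]
grip_width: 0.0004
grasp_force: 0.0
t 4.02 board mm [-42.1  63.3] tip z 58.9 yaw 73.53 F board [-1.29 -0.19] 0.11 w 0.0004 fg 0.0
[40, 65, 62] tool shift /20mm: x 0.06 y 4.1 z -0.16
```

View pics/s1.png

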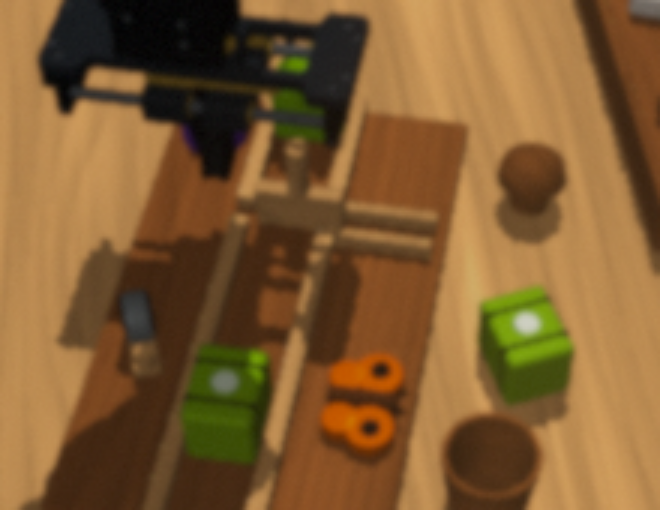

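The side view shows the closed fingertips at crop pixel (215,165), left of the peg at (297,160) and level with it. I'll push the gate open.

```bash
python3 -m jog '[[0,0,0.5,-0.1,0],[0,0,0.5,0,0],[0,0.05,0.5,0,0],[0,0,0.4,0,0],[0,0,0.3,0,0],[0,0,0.3,0,0],[0,0,0.3,0,0],[0,0,0.3,0,0],[0,0,0.3,0,0]]' | tail -3
python3 tb.py '[[39,65,60]]'
```

```text
force: [-1.7, 1.0, 3.0]
grip_width: 0.0003
grasp_force: 1.0
t 4.82 board mm [28.6 66.7] tip z 64.6 yaw 73.53 F board [-1.92  0.5 ] 2.95 w 0.0003 fg 1.0
[39, 65, 60] tool shift /20mm: x -0.09 y 0.52 z 0.23
```

```bash
python3 -m jog '[[0,-0.05,0.2,0.1,0],[0,0,0.2,0,0],[0,0,0.1,0,0],[0,0,0.05,0,0],[0,0,0,0,0]]' | tail -3
python3 tb.py '[[39,65,60]]'
```

```text
force: [-0.3, 0.1, 0.1]
grip_width: 0.0005
grasp_force: 0.4
t 5.23 board mm [39.3 65.5] tip z 62.4 yaw 73.51 F board [-0.32  0.04] 0.09 w 0.0005 fg 0.4
[39, 65, 60] tool shift /20mm: x -0.03 y -0.02 z 0.12
```

```bash
python3 -m jog '[[0,0,0.05,0,0],[0,0,0.05,0,0],[0,0,0.05,0,0],[0,0,0,0,0],[0,0,0,0,0]]' | tail -3
python3 tb.py '[[39,65,60]]'
```

```text
force: [-0.9, 0.5, -0.5]
grip_width: 0.0006
grasp_force: 0.6
t 5.65 board mm [42.2 65.6] tip z 62.5 yaw 73.52 F board [-0.96  0.2 ] -0.52 w 0.0006 fg 0.6
[39, 65, 60] tool shift /20mm: x -0.03 y -0.16 z 0.12
```

```bash
python3 -m jog '[[0,0,0.1,0,0],[0,0,0.1,0,0],[0,0,0.1,0,0],[0,0,0,0,0],[0,0,0,0,0]]' | tail -3
python3 tb.py '[[39,65,60]]'
python3 - <<'E'
from cell import read_camera
from h import *
from tb import R,O
for n in('top','side'):
    c=read_camera(n);P=pts(c);P[c['range_z']==0]=-9;b=(P[...,:2]-O)@R*1000;z=P[...,2]
    k=(abs(z-.046)<.004)&(abs(b[...,1]-65)<12)&(b[...,0]>-40)&(b[...,0]<110)
    print(n,k.sum(),np.percentile(b[k],[2,50,98],0).round(1).tolist() if k.any() else '')
E
```

```text
force: [-9.3, 1.4, 4.2]
grip_width: 0.0003
grasp_force: 4.8
t 6.07 board mm [45.4 65.7] tip z 62.2 yaw 73.56 F board [-9.31 -1.35] 4.18 w 0.0003 fg 4.8
[39, 65, 60] tool shift /20mm: x -0.03 y -0.32 z 0.11
top 1 [[57.4, 61.0], [57.4, 61.0], [57.4, 61.0]]
side 140 [[34.6, 58.9], [65.1, 62.7], [91.6, 72.4]]
```

The gate is at its end stop: the panel spans x 34 to 92 mm. I'll lift and go behind the block.

```bash
python3 -m jog '[[0,0,-0.6,0,0],[0,0,-0.5,0,0],[0,0,0,-0.8,0],[0,0,0,-0.8,0],[0,0,0,-0.8,0],[0,-0.7,-0.4,0,0],[0,-0.9,-0.4,0,0],[0,-0.9,-0.3,0,0],[0,-0.9,0,0,0],[0,-0.9,0,0,0],[0,-0.9,0,0,0]]' | tail -3
python3 -m jog '[[0,-0.9,0,0,0],[0,-0.9,0,0,0],[0,-0.9,0,0,0],[0,-0.9,0,0,0],[0,-0.9,0,0,0],[0,-0.9,0,0,0],[0,0,0,0,0]]' | tail -3
python3 tb.py '[[0,-160,60],[0,-160,28]]'
```

```text
force: [-0.6, 0.3, 0.1]
grip_width: 0.0002
grasp_force: 0.0
force: [-0.4, 0.0, -1.0]
grip_width: 0.0004
grasp_force: 0.0
t 7.67 board mm [   6.  -151.7] tip z 110.7 yaw 73.16 F board [-0.4  -0.08] -0.98 w 0.0004 fg 0.0
[0, -160, 60] tool shift /20mm: x -0.42 y -0.3 z 2.53
[0, -160, 28] tool shift /20mm: x -0.42 y -0.3 z 4.13
```

```bash
python3 -m jog '[[0,-0.42,-0.3,0,0],[0,0,0,0.9,0],[0,0,0,0.9,0],[0,0,0,0.9,0],[0,0,0,0.9,0],[0,0,0,0.5,0],[0,0,0,0,0]]' | tail -3
python3 tb.py '[[0,-140,28],[0,74,28]]'
python3 - <<'E'
from cell import read_camera
import cv2
c=read_camera('side');cv2.imwrite('pics/s2.png',cv2.resize(c['color'][90:300,170:410,::-1],None,fx=2.5,fy=2.5))
E
```

```text
force: [-0.5, 0.2, 0.2]
grip_width: 0.0003
grasp_force: 0.0
t 8.25 board mm [  -2.6 -155.3] tip z 26.5 yaw 73.56 F board [-0.55  0.09] 0.16 w 0.0003 fg 0.0
[0, -140, 28] tool shift /20mm: x 0.76 y 0.13 z -0.07
[0, 74, 28] tool shift /20mm: x 11.46 y 0.2 z -0.07
```

View pics/s2.png

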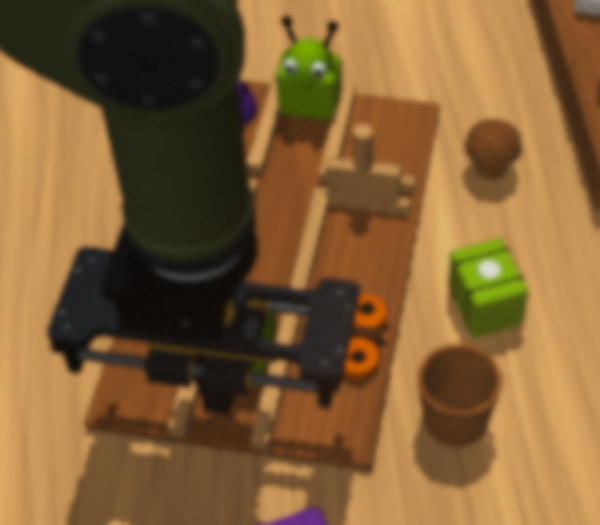

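The side view shows the gate open, with the peg at (362,145), the fingers behind the block in the groove, and the purple look-alike clear. I'll push.

```bash
python3 -m jog '[[0,0.3,0.13,-0.1,0],[0,0.3,0,0,0],[0,0.3,0,0,0],[0,0.3,0,0,0],[0,0.3,0,0,0],[0,0.3,0,0,0],[0,0.3,0,0,0],[0,0.3,0,0,0],[0,0.3,0,0,0],[0,0.3,0,0,0],[0,0.3,0,0,0],[0,0.3,0,0,0]]' | tail -3
python3 tb.py '[[0,74,28]]'
```

```text
force: [-0.8, -0.6, 0.2]
grip_width: 0.0003
grasp_force: 0.4
t 9.3 board mm [  1.6 -82.4] tip z 30.5 yaw 73.51 F board [-0.57 -0.81] 0.24 w 0.0003 fg 0.4
[0, 74, 28] tool shift /20mm: x 7.82 y -0.04 z 0.13
```

```bash
python3 -m jog '[[0,0.3,0,0,0],[0,0.3,0,0,0],[0,0.3,0,0,0],[0,0.3,0,0,0],[0,0.3,0,0,0],[0,0.3,0,0,0],[0,0.3,0,0,0],[0,0.3,0,0,0],[0,0.3,0,0,0],[0,0.3,0,0,0],[0,0.3,0,0,0],[0,0.2,0,0,0]]' | tail -3
python3 tb.py '[[0,74,28]]'
```

```text
force: [0.4, -0.6, -0.6]
grip_width: 0.0005
grasp_force: 0.4
t 10.3 board mm [  1.1 -11.9] tip z 30.6 yaw 73.55 F board [ 0.6  -0.47] -0.64 w 0.0005 fg 0.4
[0, 74, 28] tool shift /20mm: x 4.29 y -0.03 z 0.13
```

```bash
python3 -m jog '[[0,0.3,0,0,0],[0,0.3,0,0,0],[0,0.3,0,0,0],[0,0.3,0,0,0],[0,0.3,0,0,0],[0,0.3,0,0,0],[0,0.3,0,0,0],[0,0.3,0,0,0],[0,0.3,0,0,0],[0,0.3,0,0,0],[0,0.2,0,0,0],[0,0.1,0,0,0]]' | tail -3
python3 tb.py '[[0,74,28]]'
python3 - <<'E'
from cell import read_camera
import cv2
from h import *
from tb import R,O
for n in('top','side'):
    c=read_camera(n);P=pts(c);P[c['range_z']==0]=-9;b=(P[...,:2]-O)@R*1000;z=P[...,2]
    hsv=cv2.cvtColor(c['color'],cv2.COLOR_RGB2HSV);g=(hsv[...,0]>28)&(hsv[...,0]<45)&(hsv[...,1]>140)
    k=(abs(z-.056)<.004)&(abs(b[...,0])<35)&(b[...,1]>20)&(b[...,1]<150)
    print(n,k.sum(),np.percentile(b[k],[2,50,98],0).round(1).tolist() if k.any() else '')
cv2.imwrite('pics/s3.png',cv2.resize(c['color'][70:260,190:410,::-1],None,fx=3,fy=3))
E
```

```text
force: [-0.1, -0.8, 0.2]
grip_width: 0.0003
grasp_force: 0.4
t 11.3 board mm [ 0.7 54. ] tip z 30.6 yaw 73.57 F board [ 0.14 -0.83] 0.15 w 0.0003 fg 0.4
[0, 74, 28] tool shift /20mm: x 1.0 y -0.03 z 0.13
top 0 
side 31 [[-7.7, 43.3], [1.7, 45.2], [19.5, 99.0]]
```

View pics/s3.png

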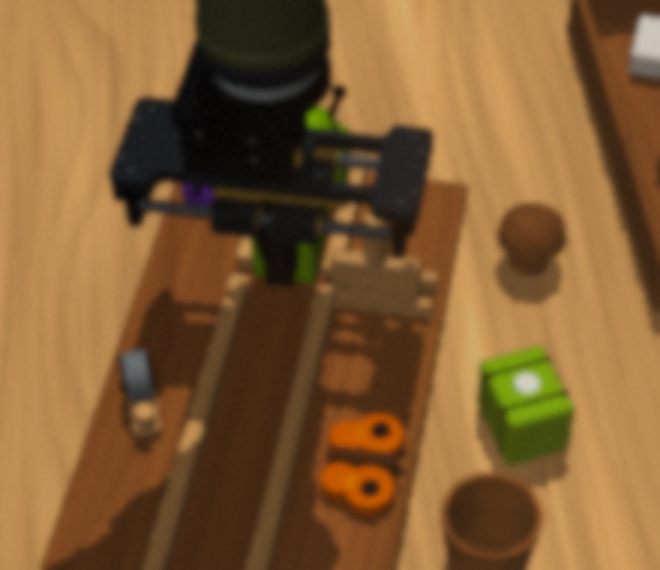

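The side view shows the block passing through the open gate ahead of the fingertips at (280,260), with the peg at (375,245) clear. I'll push the last 20 mm slowly.

```bash
python3 -m jog '[[0,0.15,0,0,0],[0,0.15,0,0,0],[0,0.15,0,0,0],[0,0.1,0,0,0],[0,0.1,0,0,0],[0,0.1,0,0,0],[0,0,0,0,0]]' | tail -3
python3 tb.py '[[0,74,28]]'
```

```text
force: [0.6, -0.1, -0.7]
grip_width: 0.0004
grasp_force: 0.0
t 11.98 board mm [ 0.7 68.7] tip z 30.6 yaw 73.55 F board [0.63 0.12] -0.72 w 0.0004 fg 0.0
[0, 74, 28] tool shift /20mm: x 0.27 y -0.03 z 0.13
```

```bash
python3 -m jog '[[0,0.05,0,0,0],[0,0.05,0,0,0],[0,0.05,0,0,0],[0,0.05,0,0,0],[0,0,0,0,0]]' | tail -3
python3 tb.py '[[0,74,28]]'
```

```text
force: [-1.2, -2.1, 1.9]
grip_width: 0.0007
grasp_force: 1.2
t 12.4 board mm [ 0.9 71.4] tip z 30.6 yaw 73.5 F board [-0.54 -2.34] 1.95 w 0.0007 fg 1.2
[0, 74, 28] tool shift /20mm: x 0.13 y -0.04 z 0.13
```

```bash
python3 -m jog '[[0,0.05,0,0,0],[0,0.05,0,0,0],[0,0.05,0,0,0],[0,0,0,0,0]]' | tail -3
python3 tb.py '[[0,74,28]]'
```

```text
force: [-4.9, -6.7, 6.5]
grip_width: 0.0009
grasp_force: 4.3
t 12.73 board mm [ 1.  71.6] tip z 30.6 yaw 73.42 F board [-2.75 -7.81] 6.48 w 0.0009 fg 4.3
[0, 74, 28] tool shift /20mm: x 0.12 y -0.05 z 0.13
```

```bash
python3 -m jog '[[0,0.05,0,0,0],[0,0.05,0,0,0],[0,0.05,0,0,0],[0,0,0,0,0]]' | tail -3
python3 tb.py '[[0,74,28]]'
```

```text
force: [-7.4, -13.4, 9.4]
grip_width: 0.0006
grasp_force: 7.1
t 13.07 board mm [ 1.1 71.8] tip z 30.5 yaw 73.35 F board [ -3.24 -14.99] 9.44 w 0.0006 fg 7.1
[0, 74, 28] tool shift /20mm: x 0.11 y -0.05 z 0.13
```

```bash
python3 -m jog '[[0,-0.6,0,0,0],[0,-0.9,0,0,0],[0,-0.9,0,0,0],[0,-0.9,0,0,0],[0,-0.9,0,0,0],[0,-0.9,0,-0.8,0],[0,-0.9,0,-0.8,0],[0,-0.8,0,-0.8,0],[0,-0.8,0,-0.8,0],[0,0,0,-0.8,0],[0,0,0,0,0]]' | tail -3
python3 tb.py
python3 - <<'E'
from cell import read_camera
import cv2
from h import *
from tb import R,O
for n in('top','side'):
    c=read_camera(n);P=pts(c);P[c['range_z']==0]=-9;b=(P[...,:2]-O)@R*1000;z=P[...,2]
    hsv=cv2.cvtColor(c['color'],cv2.COLOR_RGB2HSV);g=(hsv[...,0]>25)&(hsv[...,0]<50)
    def rep(nm,k):print(n,nm,k.sum(),np.percentile(b[k],[2,50,98],0).round(1).tolist() if k.any() else '')
    rep('seg',(abs(z-.056)<.004)&(abs(b[...,0])<35)&(b[...,1]>20)&(b[...,1]<142))
    rep('panel',(abs(z-.046)<.004)&(abs(b[...,1]-65)<12)&(b[...,0]>-40)&(b[...,0]<110))
    cv2.imwrite(f'pics/{n}4.png',cv2.resize(c['color'][100:300,170:390,::-1] if n=='top' else c['color'][70:260,190:410,::-1],None,fx=3,fy=3))
E
```

```text
force: [1.1, 0.1, 0.5]
grip_width: 0.0005
grasp_force: 0.0
t 13.98 board mm [  3.8 -74.5] tip z 113.9 yaw 73.37 F board [0.98 0.41] 0.48 w 0.0005 fg 0.0
top seg 563 [[-23.0, 85.3], [-2.4, 111.3], [18.5, 138.8]]
top panel 122 [[33.0, 61.3], [53.0, 66.3], [90.0, 73.0]]
side seg 195 [[-21.5, 94.2], [1.7, 128.2], [20.2, 141.5]]
side panel 57 [[74.6, 58.5], [83.5, 64.6], [92.0, 70.4]]
```

View pics/side4.png

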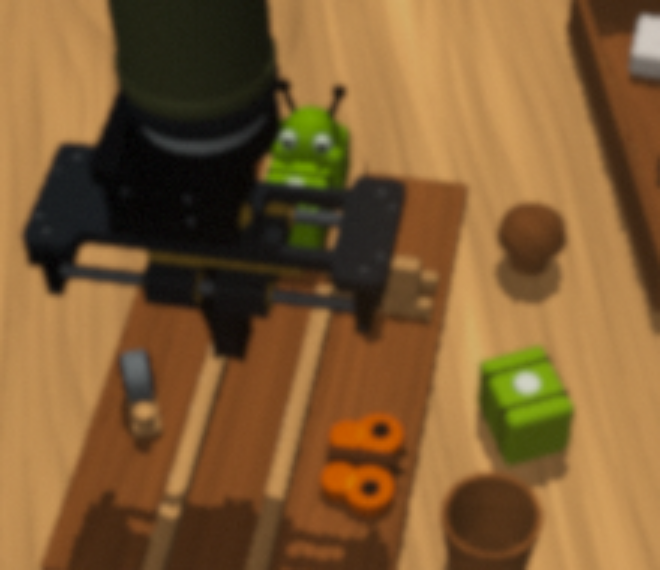

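The side view shows the block against the head at (300,190) and the gate still open. The top depth puts the block centre at y ≈ 111–112 mm. Next, go round to the far side of the peg.

```bash
python3 -m jog '[[0,0.6,0.8,0,0],[0,0.6,0.8,0,0],[0,0.6,0.8,0,0],[0,0.6,0.8,0,0],[0,0.6,0.8,0,0],[0,0.6,0.6,0,0],[0,0.6,0.2,0,0],[0,0.7,0,0,0],[0,0.7,0,0,0],[0,0.7,0,0,0],[0,0.6,0,0,0],[0,0,0,0,0]]' | tail -3
python3 tb.py '[[102,65,62]]'
```

```text
force: [-1.1, 1.2, 0.6]
grip_width: 0.0003
grasp_force: 0.0
t 15.08 board mm [95.  69.3] tip z 110.4 yaw 73.81 F board [-1.45  0.82] 0.58 w 0.0003 fg 0.0
[102, 65, 62] tool shift /20mm: x -0.22 y 0.35 z 2.42
```

```bash
python3 -m jog '[[0,-0.22,0.35,0,0],[0,0,0,0.8,0],[0,0,0,0.8,0],[0,0,0,0.7,0],[0,0,0,0.1,0],[0,0,0,0,0]]' | tail -3
python3 tb.py '[[17,65,62]]'
```

```text
force: [-0.5, -0.4, 0.7]
grip_width: 0.0008
grasp_force: 0.0
t 15.58 board mm [103.4  58.8] tip z 61.4 yaw 73.46 F board [-0.34 -0.48] 0.75 w 0.0008 fg 0.0
[17, 65, 62] tool shift /20mm: x 0.33 y -4.32 z -0.03
```

```bash
python3 -m jog '[[0,0.3,0,0,0],[0,0,-0.3,0,0],[0,0,-0.3,0,0],[0,0,-0.3,0,0],[0,0,-0.3,0,0],[0,0,-0.3,0,0],[0,0,-0.3,0,0],[0,0,-0.3,0,0],[0,0,-0.3,0,0],[0,0,-0.3,0,0],[0,0,-0.3,0,0]]' | tail -3
python3 tb.py '[[17,65,62]]'
```

```text
force: [2.6, 0.4, 1.3]
grip_width: 0.0003
grasp_force: 1.0
t 16.5 board mm [43.5 66.2] tip z 62.9 yaw 73.52 F board [2.38 1.13] 1.3 w 0.0003 fg 1.0
[17, 65, 62] tool shift /20mm: x -0.05 y -1.32 z 0.05
```

```bash
python3 -m jog '[[0,-0.05,-0.2,0,0],[0,0,-0.2,0,0],[0,0,-0.2,0,0],[0,0,-0.2,0,0],[0,0,-0.1,0,0],[0,0,-0.1,0,0],[0,0,0,0,0]]' | tail -3
python3 tb.py '[[17,65,62]]'
```

```text
force: [0.7, 0.3, 0.6]
grip_width: 0.0006
grasp_force: 0.5
t 17.08 board mm [23.4 64.8] tip z 62.6 yaw 73.53 F board [0.53 0.51] 0.6 w 0.0006 fg 0.5
[17, 65, 62] tool shift /20mm: x 0.01 y -0.32 z 0.03
```

```bash
python3 -m jog '[[0,0,-0.1,0,0],[0,0,-0.1,0,0],[0,0,-0.1,0,0],[0,0,0,0,0]]' | tail -3
python3 tb.py '[[17,65,62]]'
```

```text
force: [2.9, 0.1, 1.4]
grip_width: 0.0003
grasp_force: 0.7
t 17.42 board mm [17.6 64.7] tip z 62.5 yaw 73.53 F board [2.72 0.88] 1.38 w 0.0003 fg 0.7
[17, 65, 62] tool shift /20mm: x 0.02 y -0.03 z 0.03
```

```bash
python3 -m jog '[[0,0,-0.1,0,0],[0,0,-0.1,0,0],[0,0,0,0,0]]' | tail -3
python3 tb.py
```

```text
force: [8.4, -0.3, -3.6]
grip_width: 0.0008
grasp_force: 3.9
t 17.67 board mm [16.8 64.5] tip z 63.0 yaw 73.46 F board [8.13 2.16] -3.61 w 0.0008 fg 3.9
```

```bash
python3 -m jog '[[0,0,-0.1,0,0],[0,0,0,0,0],[0,0,0,0,0]]' | tail -3
python3 tb.py
```

```text
force: [12.4, -1.4, -5.6]
grip_width: 0.0007
grasp_force: 5.7
t 17.92 board mm [16.6 64.4] tip z 63.2 yaw 73.42 F board [12.33  2.21] -5.62 w 0.0007 fg 5.7
```

Hard stop at the shut position. I'll back off, lift and check.

```bash
python3 -m jog '[[0,0,0.6,0,0],[0,0,0.6,0,0],[0,0,0.3,-0.8,0],[0,0,0,-0.9,0],[0,0,0,-0.9,0],[0,-0.8,0,-0.9,0],[0,-0.9,0,0,0],[0,-0.9,0,0,0],[0,-0.9,0,0,0],[0,-0.9,0,0,0],[0,-0.9,0,0,0],[0,-0.9,0,0,0]]' | tail -3
python3 -m jog '[[0,-0.9,0,0,0],[0,-0.9,0,0,0],[0,-0.9,0,0,0],[0,-0.9,0,0,0],[0,-0.9,0,0,0],[0,-0.9,0,0,0],[0,-0.9,0,0,0],[0,0,0,0,0],[0,0,0,0,0]]' | tail -3
python3 tb.py
python3 - <<'E'
from cell import read_camera
import cv2
from h import *
from tb import R,O
for n in('top','side'):
    c=read_camera(n);P=pts(c);P[c['range_z']==0]=-9;b=(P[...,:2]-O)@R*1000;z=P[...,2]
    def rep(nm,k):print(n,nm,k.sum(),np.percentile(b[k],[2,50,98],0).round(1).tolist() if k.any() else '')
    rep('seg',(abs(z-.056)<.004)&(abs(b[...,0])<35)&(b[...,1]>77)&(b[...,1]<142))
    rep('peg',(abs(z-.086)<.005)&(abs(b[...,1]-65)<15)&(abs(b[...,0])<40))
    rep('panel',(abs(z-.046)<.004)&(abs(b[...,1]-65)<12)&(b[...,0]>-60)&(b[...,0]<110))
    if n=='top':cv2.imwrite('pics/top5.png',cv2.resize(c['color'][150:340,170:430,::-1],None,fx=3,fy=3))
E
```

```text
force: [-0.0, 0.5, 0.4]
grip_width: 0.001
grasp_force: 0.0
force: [0.5, 0.6, 1.1]
grip_width: 0.0006
grasp_force: 0.0
t 19.67 board mm [  42.9 -186.7] tip z 132.4 yaw 73.35 F board [0.27 0.74] 1.1 w 0.0006 fg 0.0
top seg 573 [[-23.0, 85.3], [-2.2, 111.5], [18.8, 139.2]]
top peg 53 [[-7.3, 60.1], [-0.5, 66.7], [6.3, 74.1]]
top panel 133 [[-29.4, 60.8], [-7.2, 66.3], [28.4, 72.9]]
side seg 96 [[5.2, 92.3], [16.4, 124.9], [22.0, 141.6]]
side peg 0 
side panel 21 [[22.7, 59.5], [26.9, 63.8], [30.3, 71.4]]
```

View pics/top5.png

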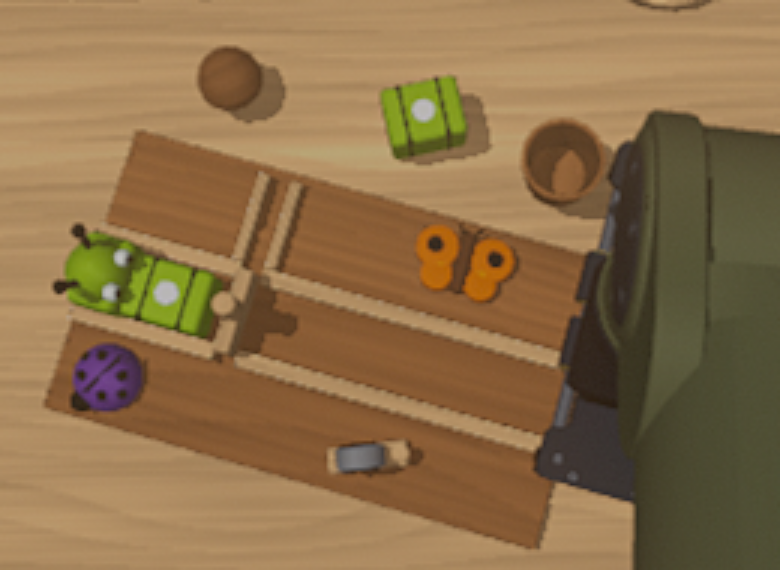

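The top view shows the block snug against the head at (168,292), the gate shut with its peg at (223,303), and the other toys in place. Handing in.

```bash
python3 -c "
from cell import env
print(env.sign_off())"
```

```text
the job is handed in; nothing more can be done
None
```

I handed the job in after about 20 s: the gate was pushed fully open, the block pushed snug against the caterpillar's head and the gate shut behind it, with no other toy visibly moved; the hand-in gave no verdict.

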